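# Touch-check the larger square dish for dryness

### The arm

A 6-joint arm with a two-finger parallel gripper is mounted at the origin on the work surface. World frame = base frame: x ahead of the robot, y to its left, z up, the work surface at z = 0. Lengths are in m, angles in degrees, forces in N, time in s.
With the tool pointing down it reaches from about 0.4 to 0.825 m from the base axis. Payload 7 kg.
Tool frame: the origin (TCP) lies at the very end of the fingers, on their centre line; the grasp point (between the pads) lies 19 mm behind it (r.hold_point_z is the distance from the TCP to the grasp point, in m); z points along the fingers, y is the direction in which the jaws open and shut (so a half turn about z gives the same grasp; the last joint's range is limited). The gripper opens to 88 mm and grips with 3 to 60 N. Pads are 19 mm wide; open, the fingers measure 130 mm over their backs; the gripper's body (78 mm by 193 mm) begins 47 mm behind the grasp point.
Start: joints at [-47.722, 20.546, 0.682, 0, -70.136, -16.507], TCP at [0.293, -0.608, 0.227] pointing down, gripper open.
Joint ranges: [-176.03, 176.03], [-82.01, 121.73], [-58.28, 71.71], [-173.87, 95.51], [-174.79, -0.11], [-173.66, 173.66]. Speed limits (degrees/s): [136.94, 136.94, 172.46, 180, 180, 180].

### API

Orientations are given as [roll, pitch, yaw] about the fixed x, y, z axes, in that order (R = Rz(yaw) Ry(pitch) Rx(roll)).
In Python, from plant import r gives the robot as it stands. The module is installed in compiled form; this text tells all that it offers.
- The arm moves only by the shell command python3 -m inch 'ROWS' [FORCE]. ROWS is text: rows parted by semicolons, each of 7 numbers parted by spaces: the shift along the tool's x, y, z in m, then the turn, a rotation vector about the tool's x, y, z in rad, then the opening, from 0 (shut) to 1 (fully open). In form: tx ty tz ax ay az jaw; .... A call has 1 to 20 rows; each row shifts and turns the commanded pose from where the row before left it, along the tool's axes as they then stand; what a row does not reach is not made up. A row lasts 1/12 s, in which the tool goes at most 41.7 mm and 7.16 degrees, less where a joint would pass 70% of its speed; a pose out of reach is approached as far as the arm can. A call with a gripper value outside its range is refused whole. The fingers move at their own pace and stop on an object; FORCE is the grip in N (left out, the last holds). Time passes only in rows, so rows that do not move let the fingers close. It gives the time, the measured TCP pose, the force and the opening at its end, in the units of the state.
- r.get_state(): the state, without advancing time (a new reading comes with each control period).
- r.capture(name): name is "side" or "top" or "wrist"; returns the picture (400x640x3 uint8, red, green, blue); there is no depth.
- r.camera_params(name): a dict with "vfov" (degrees; the focal length in pixels is half the picture's height over the tangent of half this angle, whatever the lens; pixels are square), "cx", "cy" (the principal point, pixels), "distortion" ([k1, k2, p1, p2, k3] as OpenCV has them; the pictures are not rectified), "R" (3x3) and "t" (3): a world point X has camera coordinates R X + t. Camera axes: x right, y down, z forward; pixel columns grow to the right and rows downward; lengths in m; the calibration is good to about 2 mm. A picture is of the moment at which its call begins: read the wrist's pose just before it. camera_params takes no time and is no camera call; for the wrist camera it gives the pose at the moment of the call.
- r.close_job(): hands the job in, once; it reports no verdict.
Trained networks look in the newest picture that a camera, given by its name, has taken for a name from the list of things; names that differ only in an ending like _2 or _b are one class to them, and where a whole thing is asked for, a point or a joint stands for the part that bears it (a point fixed in the world has none). Each returns a list of dicts, best first, with "p" (0 to 1); they miss things now and then, are a little off and sometimes report something else, mostly with a low value. They report only what shows in the picture. A call takes as long as a camera call.
- r.recognise(target, camera): "xy" ([column, row] in pixels, amid what is visible of it).
The state is a dict: "time_s": time; "joints": joint angles; "qd": joint speeds; "joint_torque": joint torques, N m; "tcp_pos": TCP position; "eef_rot": TCP orientation; "contact_force": force on the tool from outside, world axes, zero at the start; "moment": the same for the moment, N m; "gripper_width": finger opening in m.
Only numpy, scipy, OpenCV 4.12 (cv2) and the standard library are available. Lean on these libraries where they do the work, as an engineer would, in place of code of your own. Each camera call takes 0.05 s, during which the arm holds its last target.

### The job

Check whether the larger of the two square clay dishes, drying on their spring stands, is dry: with the fingertips lightly touch the round boss in the middle of its floor, pausing there for a moment, then lift off and in the same way lightly touch the top of its flat lug, and withdraw clear. Only touch it: do not press hard, tip, shift or lift the dish, and do not touch the other dishes or disturb anything else on the table.

Things in the scene. Friction and masses are not known exactly. Their poses are not given: they have to be found in the camera images.
- large_square: The larger of the two square dishes with its stand, 110 x 110 mm outside (90 x 90 mm inside), 0.65 to 0.95 kg in all. Brown clay like the others, fixed on a low spring stand (two plywood plates, 24 mm high in all) loose on the table. Floor 12 mm thick, walls 10 mm, rim 50 mm above the table; a boss in the middle, one flat lug on its +x side. Origin: centre of the stand's underside, x towards the lug. 
- large_square_top (a joint): How far the larger square dish has sunk on its spring stand, in m: 0 at rest, 0.010 at the stop. A light push of about 1 to 3 N starts it down, then it sinks 0.5 mm for each further newton, and springs back when let go.
- large_square_boss: The flat-topped round boss in the middle of the larger square dish, part of it: 40 mm across, wide enough for closed fingertips, its top 40 mm above the table at rest (4 mm above the dish's floor, 10 mm below its rim). Origin: centre of its top; axes as the dish.
- large_square_lug: The flat lug (tab handle) of the larger square dish, part of it: stands out 28 mm from the middle of the +x side, 40 mm wide, 12 mm thick, its flat top 54 mm above the table at rest (4 mm above the rim) with nothing under it. Origin: centre of the exposed top, 14 mm outside the wall; axes as the dish.
- small_square: The smaller square dish, 80 x 80 mm outside; not to be touched. Brown clay like the others, fixed on a low spring stand (two plywood plates, 24 mm high in all) loose on the table. Floor 12 mm thick, walls 10 mm, rim 50 mm above the table; a boss in the middle, one flat lug on its +x side. Origin: centre of the stand's underside, x towards the lug. Boss 32 mm across.
- round_dish: Round dish, 104 mm across; not to be touched. Brown clay like the others, fixed on a low spring stand (two plywood plates, 24 mm high in all) loose on the table. Floor 12 mm thick, walls 10 mm, rim 50 mm above the table; a boss in the middle, one flat lug on its +x side. Origin: centre of the stand's underside, x towards the lug. 
- hex_dish: Six-sided dish, 104 mm across the flats; not to be touched. Brown clay like the others, fixed on a low spring stand (two plywood plates, 24 mm high in all) loose on the table. Floor 12 mm thick, walls 10 mm, rim 50 mm above the table; a boss in the middle, one flat lug on its +x side. Origin: centre of the stand's underside, x towards the lug. 
- cup: Bystander: pink-brown bisque cup, 74 mm across, 75 mm high, loose. Origin: centre of its underside.
- jar: Bystander: amber jar with white cap, 64 mm across, 85 mm high, loose. Origin: centre of its underside.
- batten: Bystander: wooden batten, 340 mm long (its y), 28 mm wide, 10 mm thick, lying loose beyond the dishes. Origin: centre of its underside.
- rib: Bystander: wooden rib (flat scraper), 90 mm long (its y), 35 mm wide, 12 mm thick, lying loose. Origin: centre of its underside.
- spatula: Bystander: small spatula, 150 mm long along its x, lying loose. Origin: under its middle.
- weight: Bystander: steel weight with a knob, 48 mm across, 44 mm high, loose. Origin: centre of its underside.

How it is judged (in metres and radians):
On the way, in this order (a step that is already met when the one before it is completed fails the run):
1. the fingertips touch the boss of the larger square dish (contact force between the fingers and large_square_boss above 0.2 N and contact force between the fingers and large_square_lug below 0.1 N), for 0.1 s.
2. the fingertips are off the dish again (contact force between the fingers and large_square below 0.05 N), for 0.1 s.
3. the fingertips touch the lug of the larger square dish (contact force between the fingers and large_square_lug above 0.2 N), for 0.1 s.
At the end, for the whole second after the job is handed in: The larger square dish has been touched on its boss and then on its lug, is back up on its springs (within 1.5 mm), level (within 0.03 rad) and at rest within 8 mm of where it was, and is no longer touched; every other dish and loose thing is within 12 mm of where it was (distance of large_square from where it was at the start of the episode below 0.008 m and angle between large_square's own z axis and vertical below 0.03 rad and linear speed of large_square below 0.01 m/s and value of joint large_square_top below 0.0015 m and contact force between each of the arm, the fingers and large_square below 0.05 N and distance of each of small_square, round_dish, hex_dish, cup, jar, batten, rib, spatula, weight from where it was at the start of the episode below 0.012 m).
It fails at once if the larger square dish is pressed hard: pushed down by more than 7 mm (about 15 N) (value of joint large_square_top above 0.007 m).
It fails at once if the larger square dish is tipped by more than 0.12 rad, lifted by more than 8 mm or shifted by more than 12 mm (angle between large_square's own z axis and vertical above 0.12 rad or height (world z) of large_square above 0.008 m or distance of large_square from where it was at the start of the episode above 0.012 m).
It fails at once if another dish is touched (contact force between any of the fingers, the arm and small_square above 0.3 N or contact force between any of the fingers, the arm and round_dish above 0.3 N or contact force between any of the fingers, the arm and hex_dish above 0.3 N).
It fails at once if a bystander is moved by more than 12 mm (distance of any of cup, jar, batten, rib, spatula, weight from where it was at the start of the episode above 0.012 m).
It also fails if it takes over 40 s, if anything falls off the work surface, if the arm or the gripper's body presses on something with over 40 N, if the wrist force passes 120 N, or if a joint passes its speed limit or range.

## Working session

There is one attempt and no reset: what is moved stays moved. The work goes in short steps, Python scripts to look and compute and a shell command to move; the robot and the scene stay as the last step left them, time stands still between calls to the robot, and variables do not carry over. Pictures are saved under pics/ and viewed, and the job is handed in when it is done.

```bash
mkdir -p pics; python3 - <<'E'
from plant import r
import cv2
for n in ["top","side"]:
    im=r.capture(n); cv2.imwrite(f"pics/{n}0.png",im[:,:,::-1])
    p=r.camera_params(n); print(n,p)
    for t in ["large_square","large_square_boss","large_square_lug","small_square"]:
        print(t,[(d["xy"],round(d["p"],2)) for d in r.recognise(t,n)][:4])
print(r.get_state())
E
```

```text
top {'vfov': 51.529054425754566, 'cx': 321.6177965308738, 'cy': 198.99778947048028, 'distortion': array([-0.0671967,  0.       ,  0.       ,  0.       ,  0.       ]), 'R': array([[-7.09549488e-04, -9.99994202e-01, -3.33039739e-03],
       [-9.72543338e-01,  1.46511698e-03, -2.32717230e-01],
       [ 2.32720760e-01,  3.07383140e-03, -9.72538739e-01]]), 't': array([0.00833857, 0.58229119, 0.95518422])}
large_square [([366.3, 228.4], 0.66)]
large_square_boss [([366.8, 229.3], 0.49)]
large_square_lug [([385.8, 207.4], 0.75)]
small_square [([290.0, 200.2], 0.82)]
side {'vfov': 43.670939902126705, 'cx': 305.10517118953146, 'cy': 211.13749514269247, 'distortion': array([-0.16117012,  0.        ,  0.        ,  0.        ,  0.        ]), 'R': array([[-0.92218022, -0.38642513, -0.01610125],
       [-0.23398893,  0.59058047, -0.77231075],
       [ 0.30794937, -0.70844219, -0.63504083]]), 't': array([0.53250182, 0.17989147, 0.96630711])}
large_square [([349.0, 200.0], 0.7)]
large_square_boss [([352.2, 199.6], 0.7), ([383.6, 281.9], 0.47), ([283.8, 247.0], 0.16)]
large_square_lug [([380.7, 160.0], 0.62), ([333.3, 178.9], 0.6)]
small_square [([282.1, 246.7], 0.89), ([352.0, 199.1], 0.46)]
{'time_s': 0.5, 'joints': array([-4.77210925e+01,  2.05485216e+01,  6.80029526e-01, -2.37555404e-03,
       -7.01368234e+01, -1.65058480e+01]), 'qd': array([ 0.01007973, -0.02980791, -0.01414315,  0.00341726,  0.10603943,
        0.00715471]), 'joint_torque': array([ 1.13558122e-03, -5.81797564e+01,  2.93067724e+01,  6.99716002e+00,
        1.18496799e-02, -3.97793951e-05]), 'tcp_pos': array([ 0.29345144, -0.60781824,  0.22651467]), 'eef_rot': array([ 1.79994269e+02,  6.31894120e-04, -1.54227748e+02]), 'contact_force': array([ 0.81607421, -0.5112507 ,  0.71389711]), 'moment': array([-0.00805821, -0.01090766,  0.05955214]), 'gripper_width': 0.08769315708264609}
```

View pics/top0.png

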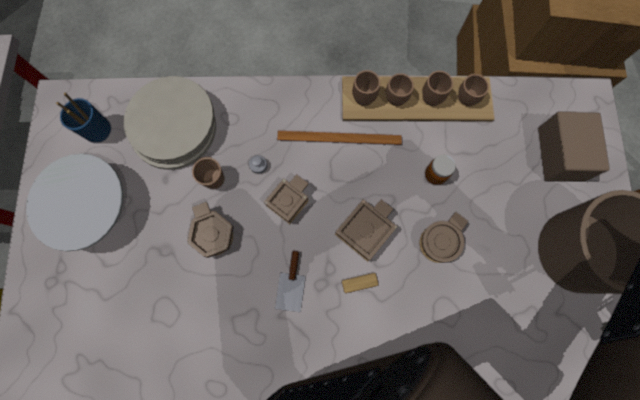

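View pics/side0.png

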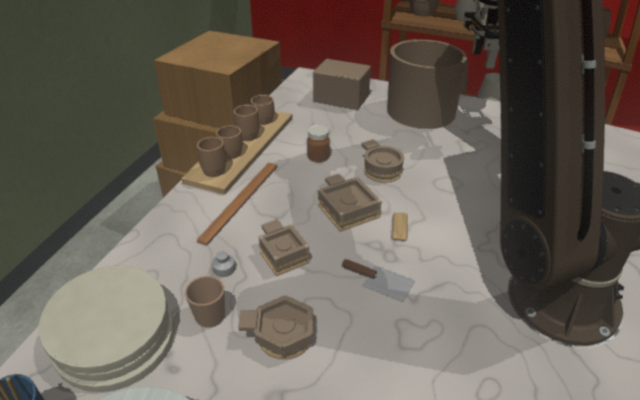

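```bash
cat > h.py <<'E'
import numpy as np, cv2
def K(p):
    f=200/np.tan(np.radians(p["vfov"]/2)); return np.array([[f,0,p["cx"]],[0,f,p["cy"]],[0,0,1.]])
def ray(p,uv,z):
    n=cv2.undistortPoints(np.array([[uv]],float),K(p),p["distortion"])[0,0]
    d=p["R"].T@np.array([n[0],n[1],1]); c=-p["R"].T@p["t"]
    return c+d*(z-c[2])/d[2]
def proj(p,X):
    return cv2.projectPoints(np.array(X,float).reshape(-1,3),cv2.Rodrigues(p["R"])[0],p["t"],K(p),p["distortion"])[0].reshape(-1,2)
E
python3 - <<'E'
from plant import r
from h import *
im=cv2.imread("pics/top0.png"); cv2.imwrite("pics/topz.png",cv2.resize(im[120:320,220:480],None,fx=3,fy=3,interpolation=cv2.INTER_CUBIC))
im=cv2.imread("pics/side0.png"); cv2.imwrite("pics/sidez.png",cv2.resize(im[120:320,230:490],None,fx=3,fy=3,interpolation=cv2.INTER_CUBIC))
for n,b,l,s in [("top",(366.8,229.3),(385.8,207.4),(290,200.2)),("side",(352.2,199.6),(380.7,160),(282.1,246.7)),("side",(352.2,199.6),(333.3,178.9),(282.1,246.7))]:
    p=r.camera_params(n); print(n,ray(p,b,.04),ray(p,l,.054),ray(p,s,.04))
E
```

```text
top [ 0.51109354 -0.10513178  0.04      ] [ 0.56399669 -0.15257686  0.054     ] [0.58614925 0.08816516 0.04      ]
side [ 0.49927279 -0.10017092  0.04      ] [ 0.47845349 -0.26549527  0.054     ] [0.58477311 0.10574097 0.04      ]
side [ 0.49927279 -0.10017092  0.04      ] [ 0.5625137  -0.14324011  0.054     ] [0.58477311 0.10574097 0.04      ]
```

View pics/topz.png

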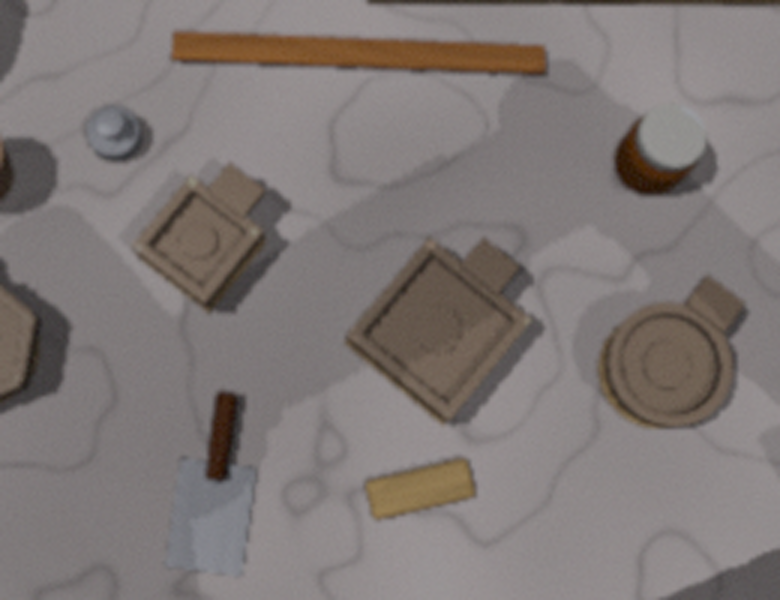

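View pics/sidez.png

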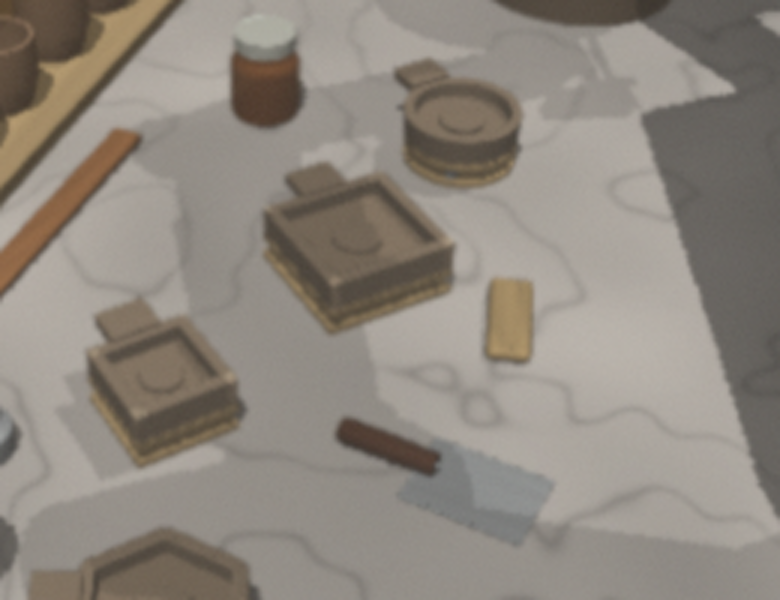

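```bash
cat > fit.py <<'E'
from plant import r
from h import *
from scipy.optimize import least_squares
# model corners: +x+y, +x-y, -x-y, -x+y ; lug far corners
M=np.array([[.055,.055,.05],[.055,-.055,.05],[-.055,-.055,.05],[-.055,.055,.05],[.083,.02,.054],[.083,-.02,.054]])
top=np.array([[432,240],[533,323],[446,420],[347,338],[487,238],[525,266]])/3+[220,120]-.33
side=np.array([[265,213],[380,175],[454,245],[332,292],[286,181],[320,163]])/3+[230,120]-.33
P={n:r.camera_params(n) for n in("top","side")}
def W(v,M=M):
    c,s=np.cos(v[2]),np.sin(v[2]); return M@np.array([[c,s,0],[-s,c,0],[0,0,1]])+[v[0],v[1],0]
def fit(sets):
    f=lambda v: np.concatenate([(proj(P[n],W(v))-o).ravel() for n,o in sets])
    s=least_squares(f,[.507,-.103,-.75]); return s.x, s.fun.reshape(-1,2)
if __name__=="__main__":
  for sets in ([("top",top)],[("side",side)],[("top",top),("side",side)]):
    v,e=fit(sets); print(v[:2],np.degrees(v[2]),W(v,np.array([[.069,0,.054]]))); print(e.round(1).tolist())
E
python3 fit.py
```

```text
[ 0.50968619 -0.10320147] -41.20920970276267 [[ 0.56159552 -0.14865939  0.054     ]]
[[-0.0, -0.9], [0.3, -0.3], [1.0, 1.0], [-0.2, -1.0], [-0.4, 0.1], [-0.7, 1.0]]
[ 0.50693346 -0.0969298 ] -39.337488505562355 [[ 0.56029983 -0.14066801  0.054     ]]
[[-1.3, 0.1], [-0.3, -0.5], [0.8, 0.6], [0.4, -0.0], [-1.3, -0.9], [1.6, 0.4]]
[ 0.50876533 -0.10148599] -40.376648121341795 [[ 0.56132969 -0.14618484  0.054     ]]
[[-1.2, -0.5], [-0.4, -0.3], [0.8, 1.4], [-0.9, -0.2], [-1.5, 0.2], [-1.6, 1.0], [-1.2, -1.5], [0.2, -1.5], [0.5, -0.3], [-0.3, -1.6], [-0.8, -2.4], [2.1, -0.8]]
```

```bash
python3 - <<'E'
from fit import *
p=P["side"]
for uv in [(425,122),(390,108),(460,108),(300,125)]: print(uv,ray(p,uv,0))
for z in (.1,.15,.2): print(z,[ray(p,uv,z)[:2].round(3) for uv in [(388,55),(465,55)]],[ray(P["top"],uv,z)[:2].round(3) for uv in [(582,235),(540,250)]])
E
```

```text
(425, 122) [ 0.42704384 -0.60364978  0.        ]
(390, 108) [ 0.55222814 -0.65159337  0.        ]
(460, 108) [ 0.33840593 -0.74257375  0.        ]
(300, 125) [ 0.77954495 -0.44190321  0.        ]
0.1 [array([ 0.618, -0.844]), array([ 0.367, -0.958])] [array([ 0.485, -0.619]), array([ 0.45 , -0.509])]
0.15 [array([ 0.589, -0.721]), array([ 0.357, -0.826])] [array([ 0.477, -0.587]), array([ 0.444, -0.483])]
0.2 [array([ 0.56 , -0.598]), array([ 0.347, -0.695])] [array([ 0.47 , -0.554]), array([ 0.439, -0.456])]
```

```bash
python3 -m inch '-.0145 .03 -.003 0 0 0 0;-.0145 .03 -.003 0 0 0 0;-.0145 .03 -.003 0 0 0 0;-.0145 .03 -.003 0 0 0 0;-.0145 .03 0 0 0 0 0;-.0145 .03 0 0 0 0 0;-.031 .0136 0 0 0 0 0;-.031 .0136 0 0 0 0 0;-.031 .0136 0 0 0 0 0;-.031 .0136 0 0 0 0 0;-.031 .0136 0 0 0 0 0;-.031 .0136 0 0 0 0 0;-.031 .0136 0 0 0 0 0;-.031 .0136 0 0 0 0 0;-.031 .0136 0 0 0 0 0;-.031 .0136 0 0 0 0 0;-.031 .0136 0 0 0 0 0' && python3 -m inch '0 0 0 0 0 .115 0;0 0 0 0 0 .115 0;0 0 0 0 0 .115 0;0 0 0 0 0 .115 0;0 0 0 0 0 .115 0;0 0 0 0 0 .115 0;0 0 0 0 0 .115 0;0 0 0 0 0 .115 0;0 0 0 0 0 .115 0;0 0 0 0 0 .115 0;0 0 0 0 0 0 0;0 0 0 0 0 0 0'
python3 - <<'E'
from plant import r
import cv2
p=r.camera_params("wrist");im=r.capture("wrist"); cv2.imwrite("pics/w0.png",im[:,:,::-1])
for t in ["large_square","large_square_boss","large_square_lug"]:
    print(t,[(d["xy"],round(d["p"],2)) for d in r.recognise(t,"wrist")][:4])
print(p,r.get_state())
E
```

```text
time_s: 1.92
tcp_pos: [0.5365, -0.1234, 0.2389]
eef_rot: [-180.0, 0.0, -154.2]
contact_force: [-0.1, -1.3, 0.5]
gripper_width: 0.0006
time_s: 2.92
tcp_pos: [0.5356, -0.125, 0.2387]
eef_rot: [180.0, 0.0, 140.1]
contact_force: [-0.5, 0.4, 0.2]
gripper_width: 0.0008
large_square []
large_square_boss [([318.9, 149.9], 0.84)]
large_square_lug []
{'vfov': 67.72271601202998, 'cx': 319.1639504081296, 'cy': 196.2747858820821, 'distortion': array([0.00679314, 0.        , 0.        , 0.        , 0.        ]), 'R': array([[ 6.42512714e-01,  7.66274852e-01,  5.13881544e-04],
       [ 7.36091079e-01, -6.17390055e-01,  2.77487735e-01],
       [ 2.12949138e-01, -1.77911134e-01, -9.60729042e-01]]), 't': array([-0.24859462, -0.50914518,  0.26610125])} {'time_s': 3.1167, 'joints': array([ 7.27854862e+00,  8.32272453e+00, -1.41768718e+01, -5.03315743e-04,
       -6.74929758e+01, -1.37268958e+02]), 'qd': array([-0.00797215, -0.04761326, -0.1005156 ,  0.00552056,  0.0297797 ,
       -0.64561361]), 'joint_torque': array([-4.46934018e-04, -4.06658041e+01,  2.87207007e+01,  6.77016020e+00,
       -8.15599412e-02,  4.42973699e-02]), 'tcp_pos': array([ 0.53558688, -0.12494854,  0.23861265]), 'eef_rot': array([1.79994228e+02, 4.69861340e-03, 1.40009398e+02]), 'contact_force': array([0.21942029, 0.47315545, 0.1216385 ]), 'moment': array([-0.08776945, -0.00575847, -0.0702068 ]), 'gripper_width': 0.0005250862135625352}
```

View pics/w0.png

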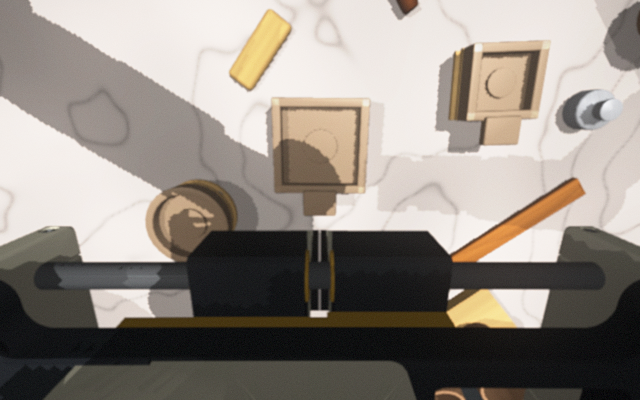

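```bash
cat > fw.py <<'E'
from fit import *
im=cv2.imread("pics/w0.png"); cv2.imwrite("pics/w0z.png",cv2.resize(im[80:240,230:410],None,fx=4,fy=4,interpolation=cv2.INTER_CUBIC))
P["wrist"]=r.camera_params("wrist")
s=r.get_state(); print("tcp px",proj(P["wrist"],s["tcp_pos"]), ray(P["wrist"],(318.9,149.9),.04))
v=[.5097,-.1032,np.radians(-41.2)]
print(proj(P["wrist"],W(v)).round(1).tolist())
E
python3 fw.py
```

```text
tcp px [[319.00142736 245.32080468]] [ 0.51263385 -0.10583438  0.04      ]
[[363.6, 194.2], [272.5, 192.5], [270.2, 96.4], [369.7, 98.5], [334.0, 216.6], [301.3, 216.0]]
```

View pics/w0z.png

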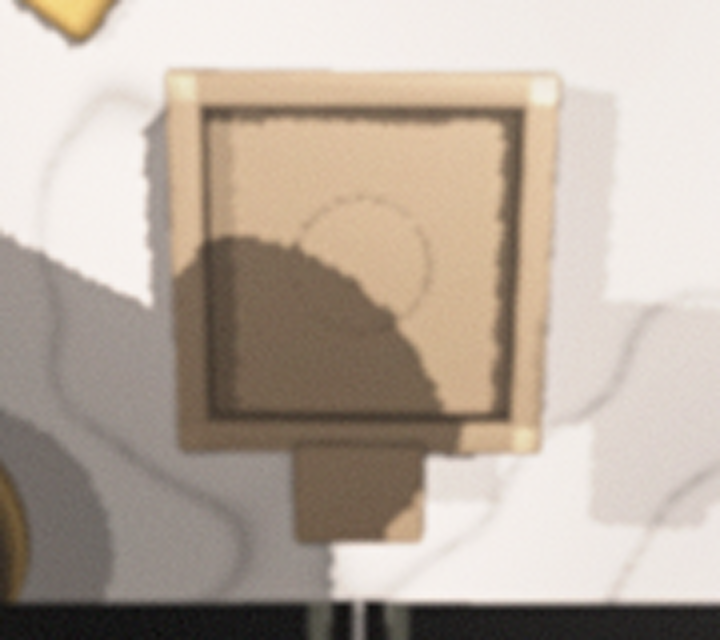

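```bash
cat >> fw.py <<'E'
wr=np.array([[541,452],[179,452],[168,70],[560,72],[422,543],[295,542]])/4+[230,80]-.375
for sets in ([("wrist",wr)],[("wrist",wr),("top",top)]):
    v,e=fit(sets); print(v[:2],np.degrees(v[2]),W(v,np.array([[.069,0,.054]]))); print(e.round(1).tolist())
print("boss",ray(P["wrist"],np.array([364.5,265.])/4+[230,80]-.375,.04), "tcp",s["tcp_pos"],s["eef_rot"][2])
E
python3 fw.py
```

```text
tcp px [[319.00142736 245.32080468]] [ 0.51263385 -0.10583438  0.04      ]
[[363.6, 194.2], [272.5, 192.5], [270.2, 96.4], [369.7, 98.5], [334.0, 216.6], [301.3, 216.0]]
[ 0.50993059 -0.10184103] -40.50599126493627 [[ 0.56239392 -0.14665843  0.054     ]]
[[0.3, 0.5], [-0.3, -0.1], [-1.0, -0.7], [0.6, -0.4], [0.7, 0.6], [-0.3, 0.6]]
[ 0.50987975 -0.10209326] -40.6377111909305 [[ 0.56223991 -0.14703115  0.054     ]]
[[-0.0, 0.7], [-0.6, -0.1], [-1.1, -0.7], [0.5, -0.2], [0.4, 0.7], [-0.6, 0.6], [-0.8, -1.0], [-0.2, -0.6], [0.9, 0.9], [-0.6, -0.8], [-1.1, -0.1], [-1.3, 0.7]]
boss [ 0.51040391 -0.10108573  0.04      ] tcp [ 0.53558688 -0.12494854  0.23861265] 140.00939795300104
```

```bash
python3 -m inch '.0343 .001 0 0 0 0 0;0 0 0 0 0 0 0;0 0 .03 0 0 0 0;0 0 .03 0 0 0 0;0 0 .03 0 0 0 0;0 0 .03 0 0 0 0;0 0 .03 0 0 0 0;0 0 .02 0 0 0 0;0 0 .01 0 0 0 0;0 0 0 0 0 0 0;0 0 0 0 0 0 0;0 0 0 0 0 0 0'
python3 - <<'E'
from plant import r
import cv2
im=r.capture("wrist"); cv2.imwrite("pics/w1.png",im[:,:,::-1])
im=r.capture("side"); cv2.imwrite("pics/s1.png",cv2.resize(im[100:250,230:490,::-1],None,fx=3,fy=3))
for i in range(3): s=r.get_state(); print(s["tcp_pos"],s["contact_force"]); r.capture("top")
E
```

```text
time_s: 4.12
tcp_pos: [0.5111, -0.102, 0.06]
eef_rot: [179.9, 0.1, 139.9]
contact_force: [-0.1, -0.0, -0.6]
gripper_width: 0.0005
[ 0.51110227 -0.10193418  0.06008994] [ 1.12116718 -0.20447842 -0.02239099]
[ 0.51092323 -0.10196303  0.05994704] [ 0.36958022 -0.02109277 -0.96999359]
[ 0.51074273 -0.10196817  0.05973005] [ 0.1713154   0.04478146 -0.7069825 ]
```

View pics/w1.png

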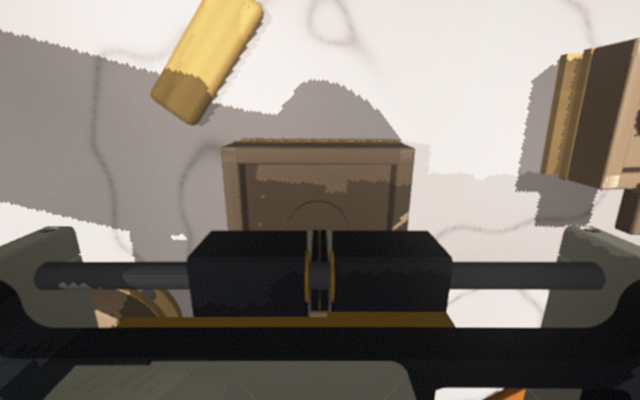

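View pics/s1.png

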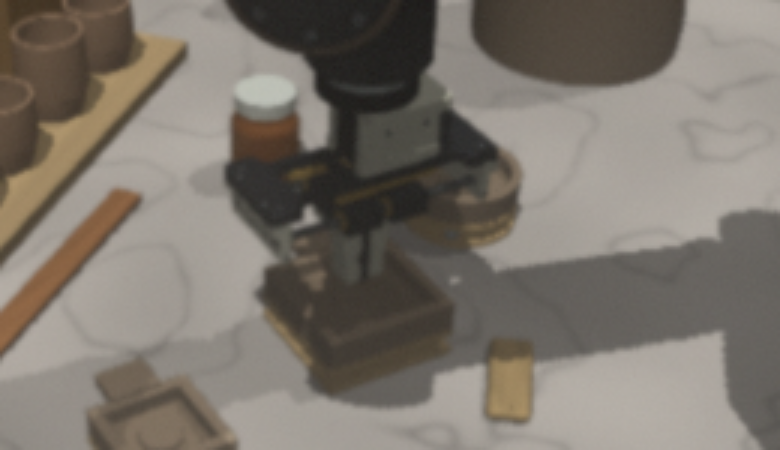

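```bash
python3 -m inch '0 0 .004 0 0 0 0;0 0 .004 0 0 0 0;0 0 .004 0 0 0 0;0 0 .003 0 0 0 0;0 0 0 0 0 0 0;0 0 0 0 0 0 0;0 0 0 0 0 0 0;0 0 0 0 0 0 0'; python3 -m inch '0 0 .001 0 0 0 0;0 0 .001 0 0 0 0;0 0 .001 0 0 0 0;0 0 0 0 0 0 0;0 0 0 0 0 0 0;0 0 0 0 0 0 0'
```

```text
time_s: 5.03
tcp_pos: [0.5101, -0.1021, 0.0436]
eef_rot: [180.0, 0.0, 139.9]
contact_force: [-0.3, 0.9, 0.2]
gripper_width: 0.0006
time_s: 5.53
tcp_pos: [0.51, -0.1021, 0.0406]
eef_rot: [-180.0, -0.0, 139.9]
contact_force: [-0.5, -0.6, 0.5]
gripper_width: 0.0002
```

```bash
python3 -m inch '0 0 .001 0 0 0 0;0 0 .001 0 0 0 0;0 0 0 0 0 0 0;0 0 0 0 0 0 0;0 0 0 0 0 0 0;0 0 0 0 0 0 0'; python3 -m inch '0 0 0 0 0 0 0;0 0 0 0 0 0 0'
```

```text
time_s: 6.03
tcp_pos: [0.5101, -0.1021, 0.0388]
eef_rot: [180.0, 0.0, 139.9]
contact_force: [-0.8, 0.8, 4.6]
gripper_width: 0.0003
time_s: 6.2
tcp_pos: [0.5101, -0.1021, 0.0389]
eef_rot: [180.0, 0.0, 139.9]
contact_force: [-1.4, -0.0, 4.7]
gripper_width: 0.0005
```

```bash
python3 -m inch '0 0 -.004 0 0 0 0;0 0 -.01 0 0 0 0;0 0 -.015 0 0 0 0;0 0 -.015 0 0 0 0;0 0 0 0 0 0 0;0 0 0 0 0 0 0;0 0 0 0 0 0 0;-.0345 0 0 0 0 0 0;-.0345 0 0 0 0 0 0;0 0 0 0 0 0 0;0 0 0 0 0 0 0;0 0 0 0 0 0 0;0 0 0 0 0 0 0;0 0 0 0 0 0 0;0 0 0 0 0 0 0'
python3 - <<'E'
from plant import r
import cv2
im=r.capture("wrist"); cv2.imwrite("pics/w2.png",im[:,:,::-1])
im=r.capture("side"); cv2.imwrite("pics/s2.png",cv2.resize(im[100:250,230:490,::-1],None,fx=3,fy=3))
im=r.capture("top"); cv2.imwrite("pics/t2.png",cv2.resize(im[120:320,220:480,::-1],None,fx=3,fy=3))
s=r.get_state(); print(s["tcp_pos"],s["contact_force"])
E
```

```text
time_s: 7.45
tcp_pos: [0.5623, -0.1461, 0.0827]
eef_rot: [180.0, -0.0, 139.9]
contact_force: [0.3, 0.2, -0.7]
gripper_width: 0.0003
[ 0.56268947 -0.14620989  0.08284425] [-0.39616494  0.26953861  0.70639157]
```

View pics/w2.png

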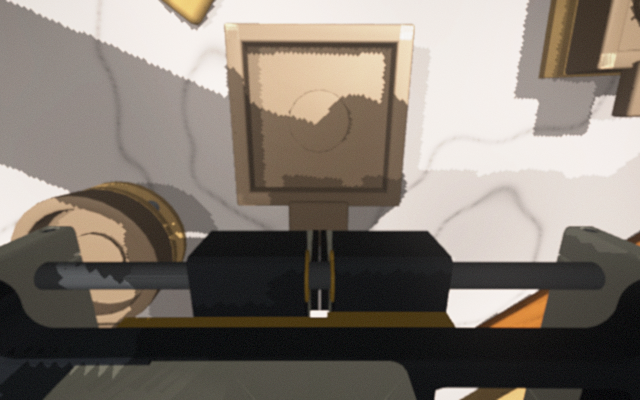

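View pics/s2.png

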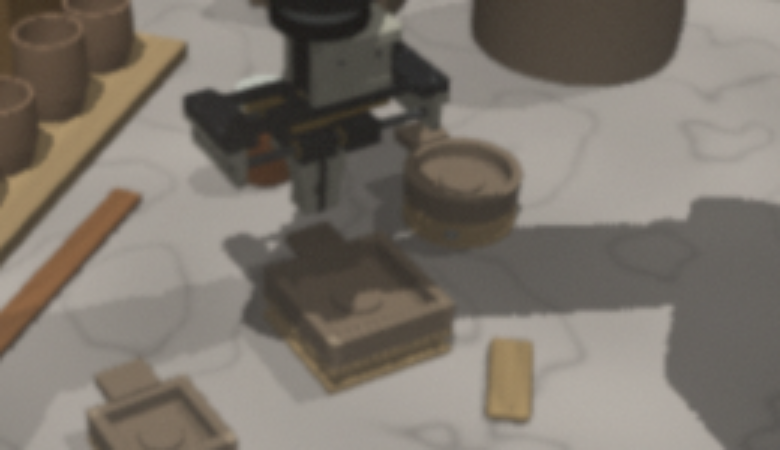

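```bash
python3 -m inch '0 0 .008 0 0 0 0;0 0 .008 0 0 0 0;0 0 .005 0 0 0 0;0 0 .004 0 0 0 0;0 0 0 0 0 0 0;0 0 0 0 0 0 0;0 0 0 0 0 0 0;0 0 0 0 0 0 0'; python3 -m inch '0 0 .001 0 0 0 0;0 0 .001 0 0 0 0;0 0 .001 0 0 0 0;0 0 0 0 0 0 0;0 0 0 0 0 0 0;0 0 0 0 0 0 0'
```

```text
time_s: 8.27
tcp_pos: [0.563, -0.1466, 0.0578]
eef_rot: [180.0, 0.0, 139.9]
contact_force: [0.2, -0.2, 0.0]
gripper_width: 0.0001
time_s: 8.77
tcp_pos: [0.5628, -0.1465, 0.0546]
eef_rot: [-180.0, -0.0, 139.9]
contact_force: [-0.4, 0.1, 1.2]
gripper_width: 0.0003
```

```bash
python3 -m inch '0 0 .001 0 0 0 0;0 0 .0005 0 0 0 0;0 0 0 0 0 0 0;0 0 0 0 0 0 0;0 0 0 0 0 0 0;0 0 0 0 0 0 0'; python3 -m inch '0 0 0 0 0 0 0;0 0 0 0 0 0 0'
```

```text
time_s: 9.27
tcp_pos: [0.5629, -0.1466, 0.0532]
eef_rot: [180.0, 0.0, 139.9]
contact_force: [-1.0, -0.1, 4.0]
gripper_width: 0.0008
time_s: 9.43
tcp_pos: [0.5629, -0.1466, 0.0532]
eef_rot: [180.0, 0.0, 139.9]
contact_force: [-0.5, 0.4, 3.9]
gripper_width: 0.0009
```

```bash
python3 -m inch '0 0 -.004 0 0 0 0;0 0 -.01 0 0 0 0;0 0 -.02 0 0 0 0;0 0 -.03 0 0 0 0;0 0 -.03 0 0 0 0;0 0 -.03 0 0 0 0;0 0 -.03 0 0 0 0;0 0 -.02 0 0 0 0;0 0 0 0 0 0 0;0 0 0 0 0 0 0;0 0 0 0 0 0 0;0 0 0 0 0 0 0;0 0 0 0 0 0 0;0 0 0 0 0 0 0'
python3 - <<'E'
from fit import *
for n in ("wrist","top","side"):
    P[n]=r.camera_params(n); im=r.capture(n); cv2.imwrite(f"pics/{n}3.png",im[:,:,::-1])
    if n!="wrist":
        a=cv2.imread(f"pics/{n}0.png"); 
        cv2.imwrite(f"pics/{n}3z.png",cv2.resize(im[120:320,220:480,::-1],None,fx=3,fy=3))
v=[.50993,-.10184,np.radians(-40.5)]
im=cv2.imread("pics/wrist3.png")
q=proj(P["wrist"],W(v)); print(q.round(1).tolist())
for a in q: cv2.circle(im,tuple(int(round(x)) for x in a),3,(0,255,0),1)
cv2.imwrite("pics/wrist3o.png",im)
s=r.get_state(); print(s["time_s"],s["tcp_pos"],s["contact_force"])
E
```

```text
time_s: 10.6
tcp_pos: [0.5624, -0.1465, 0.2261]
eef_rot: [-179.9, -0.1, 139.9]
contact_force: [0.6, -0.6, -0.2]
gripper_width: 0.0005
[[367.7, 167.0], [270.8, 166.5], [266.5, 61.1], [373.1, 61.7], [336.5, 191.6], [301.7, 191.4]]
10.75 [ 0.56262282 -0.14652983  0.22655231] [-0.17733719  0.62556761 -0.70549581]
```

View pics/wrist3o.png

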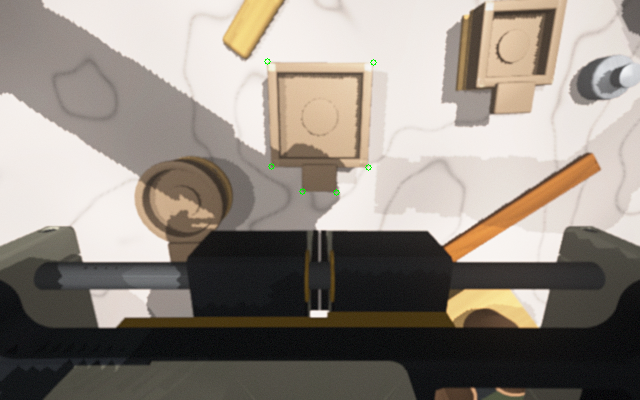

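View pics/side3z.png

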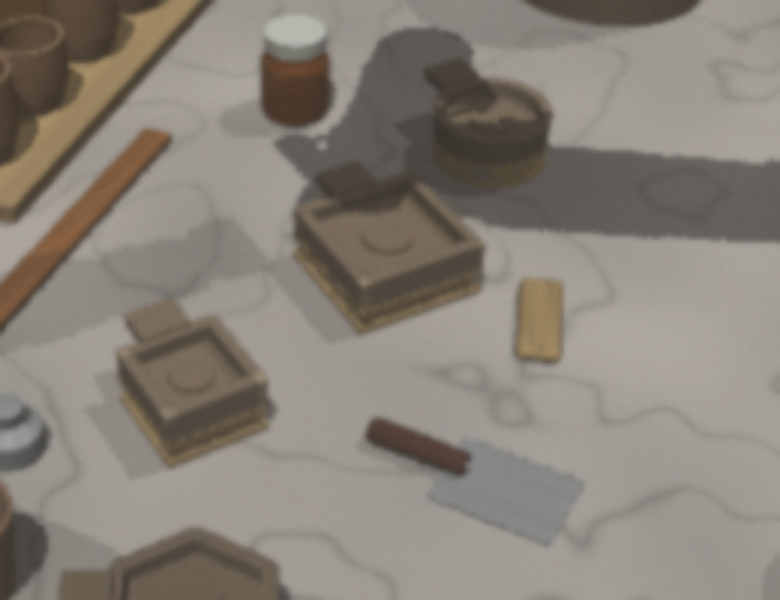

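The final wrist picture shows the dish's corners within about 1 px of where they were predicted. Allowing for the 30 px crop offset, the side view matches the first one, with every object where it started.

```bash
python3 -c "
from plant import r
print(r.close_job())"
```

```text
the job is handed in; nothing more can be done
None
```

I touched the larger square dish lightly on its boss and then on its lug. I lifted clear between the two touches and afterwards, then handed the job in at about 10.8 s. No verdict was reported.

| Touch | Force | Fingertip height | Sink |
|---|---|---|---|
| Boss | about 4.7 N | 38.9 mm | about 1 mm |
| Lug | about 4 N | 53.2 mm | about 1 mm |

- **Touches:** each was held for roughly half a second. The sinking is worked out from the fingertip height, because I could not read the spring joint itself.
- **Last checks:** the fingertips ended about 17 cm above the lug, and the force reading was back in its noise, within about 1 N. In the last wrist picture the dish lay within about 1 px of its first measured pose. In the side view, the dishes and loose things in the cropped area stood where they did at the start.
- **Not checked:** I did not compare the last pictures in detail for the things outside that crop. I also took a last picture from above but did not look at it.
- **Disagreement:** at the start, the side camera's fit put the dish 5–7 mm from where the top and wrist cameras put it. I used the wrist and top result, and the heights at which contact came, near 40 and 54 mm, fit it.

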